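# Count brass pipe caps through the gate of a counting tray

## Robot

A 6-joint arm with a two-finger parallel gripper is mounted at the origin on the work surface. World frame = base frame: x ahead of the robot, y to its left, z up, the work surface at z = 0. Lengths are in m, angles in degrees, forces in N, time in s.
With the tool pointing down it reaches from about 0.425 to 0.925 m from the base axis. Payload 12.5 kg.
Tool frame: the origin (TCP) lies midway between the tips of the shut fingers; the grasp point (between the pads) lies tcp_to_grasp behind it (tcp_to_grasp is the distance from the TCP to the grasp point, in m); z points along the fingers, y is the direction in which the jaws open and shut (so a half turn about z gives the same grasp; the last joint's range is limited). The gripper opens to 85 mm and grips with 20 to 120 N. Pads are 22 mm wide; open, the fingers measure 114 mm over their backs; the gripper's body (76 mm by 85 mm) begins 54 mm behind the grasp point. The pads swing forward as they close: fully open they stand 13 mm farther back than shut.
Start: joints at [68.262, 28.126, 89.318, -0, 62.55, -6.05], TCP at [0.169, 0.602, 0.231] pointing down, gripper open.
Joint ranges: [-177.58, 177.58], [-47.91, 125.51], [2.72, 160], [-65.01, 245.01], [3.68, 167.84], [-153.87, 153.87]. Speed limits (degrees/s): [127.2, 127.2, 159.86, 180, 180, 180].

## Interface

Orientations are given as a 3x3 rotation matrix whose columns are the frame's x, y, z axes.
In Python, from station import observe, snapshot, get_calibration, finish_job, regions_of, tip_of, tcp_to_grasp gives the robot as it stands. The module is installed in compiled form; this text tells all that it offers.
- The arm moves only by the tool play_rows, never from a script. Its argument "steps" is a list of rows, each a list of 7 numbers: the turn, a rotation vector about the tool's x, y, z in rad, then the shift along the tool's x, y, z in cm, then the opening, from -1 (shut) to 1 (fully open). A call has 1 to 10 rows; each row is the pose to reach, as a shift and turn from the pose commanded when the call began, along the tool's axes at that moment; what a row does not reach only later rows make up. A row lasts 1/10 s, in which the tool goes at most 50 mm and 8.59 degrees, less where a joint would pass 70% of its speed; a pose out of reach is approached as far as the arm can. A call with a gripper value outside its range is refused whole. The fingers move at their own pace and stop on an object; "grip_force" is the grip in N (left out, the last holds). Time passes only in rows, so rows that repeat a pose let the fingers close. It gives the time, the measured TCP pose, the force and the opening at its end, in the units of the state.
- observe(): the state, without advancing time (a new reading comes with each control period).
- snapshot(name): name is "scene" or "top"; returns the picture (480x640x3 uint8, red, green, blue); there is no depth.
- get_calibration(name): a dict with "mtx" (3x3 intrinsics, pixels), "view" (4x4, takes a point from world to camera coordinates). Camera axes: x right, y up, looking along -z (the intrinsics and any distortion apply to the point x, -y, -z); pixel columns grow to the right and rows downward; lengths in m; the calibration is good to about 2 mm. A picture is of the moment at which its call begins. get_calibration takes no time and is no camera call.
- finish_job(): hands the job in, once; it reports no verdict.
Trained networks look in the newest picture that a camera, given by its name, has taken for a name from the list of things; names that differ only in an ending like _2 or _b are one class to them, and where a whole thing is asked for, a point or a joint stands for the part that bears it (a point fixed in the world has none). Each returns a list of dicts, best first, with "score" (0 to 1); they miss things now and then, are a little off and sometimes report something else, mostly with a low value. They report only what shows in the picture. A call takes as long as a camera call.
- regions_of(thing, camera): "region" (480x640 bool, what is visible of it) and "box" ([left, top, right, bottom] in pixels, round what is visible of it).
- tip_of(thing, camera): "position" ([column, row] in pixels: a listed point, or the origin of a listed thing).
The state is a dict: "clock": time; "q": joint angles; "qvel": joint speeds; "effort": joint torques, N m; "tool_pos": TCP position; "orientation": TCP orientation; "ft_force": force on the tool from outside, world axes, zero at the start; "torque": the same for the moment, N m; "opening": finger opening in m.
Only numpy, scipy, OpenCV 4.12 (cv2) and the standard library are available. Lean on these libraries where they do the work, as an engineer would, in place of code of your own. Each camera call takes 0.05 s, during which the arm holds its last target.

## Task

On the shop counter's counting tray, sweep the three brass caps through the yellow gate one at a time, so that each drops into the catch slot behind it before the next one follows. Only push them along the deck with the fingertips, never pick one up, and leave the blue plastic cap where it lies. Do not disturb the jar, the tape roll or the screwdriver beside the tray.

Things in the scene. Friction and masses are not known exactly. Their poses are not given: they have to be found in the camera images.
- tray: Fixed counting tray, 389 x 276 mm. Origin at counter level on its middle line; z up, +x points from the deck through the gate to the catch slot. White flat deck, top 85 mm above the counter, clear inside from x = -177 to 110 mm and y = -130 to 130 mm; aluminium rim 14 mm above the deck on three sides, a yellow wall with the gate on the fourth
- gate (a point): Middle of the gate on the deck's edge over the catch slot, at deck height (tray x = 112, y = 0, z = 85 mm). The yellow wall (tray x = 110 to 118 mm, 14 mm above the deck) has a gap 46 mm wide here, centred on y = 0. A cap tips over and drops once its centre is past this edge
- slot (a point): Middle of the catch slot's floor. The slot is an open-topped grey well behind the gate: inside tray x = 118 to 198 mm, y = -60 to 60 mm, floor 6 mm and wall tops 85 mm above the counter
- brass_a: Brass pipe cap, about 60 g, 32 mm diameter, 12 mm tall, flat round disc-like cap; starts lying flat on the tray's deck; origin at the centre of its underside, z up
- brass_b: Brass pipe cap, about 60 g, 32 mm diameter, 12 mm tall, flat round disc-like cap; starts lying flat on the tray's deck; origin at the centre of its underside, z up
- brass_c: Brass pipe cap, about 60 g, 32 mm diameter, 12 mm tall, flat round disc-like cap; starts lying flat on the tray's deck; origin at the centre of its underside, z up
- blue_cap: Blue plastic cap, to be left alone, about 20 g, 32 mm diameter, 12 mm tall, flat round disc-like cap; starts lying flat on the tray's deck; origin at the centre of its underside, z up
- jar: Bystander: greenish glass jar with a yellow cap, 60 mm diameter, 85 mm tall, standing beside the tray; origin at the centre of its underside
- tape: Bystander: yellow tape roll, a ring of 80 mm outer and 60 mm inner diameter, 30 mm tall, lying beside the tray; origin at the centre of its underside
- driver: Bystander: screwdriver with red handle lying on the counter beyond the tray's end that lies opposite the gate; x along its shaft, handle to -x

How it is judged:
By the outcome, as a careful person would: the job done as asked, in the order asked, and still so for the second after the job is handed in, with the robot touching nothing.
It also fails if it takes over 72 s, if anything falls off the work surface, if the arm or the gripper's body presses on something with over 40 N, if the wrist force passes 120 N, or if a joint passes its speed limit or range.

## Working session

There is one attempt and no reset: what is moved stays moved. The work goes in short steps, Python scripts to look and compute and a tool call to move; the robot and the scene stay as the last step left them, time stands still between calls to the robot, and variables do not carry over. Pictures are saved under pics/ and viewed, and the job is handed in when it is done.

Besides the shell and the picture viewer there is one more tool, called after ">>>" in YAML: its name, and indented under it one key for each argument. play_rows: Moves the arm, as the interface text tells. Its arguments: {"type":"object","properties":{"steps":{"type":"array","items":{"type":"array","items":{"type":"number"}}},"grip_force":{"type":"number"}},"required":["steps"]}

```bash
mkdir -p pics; cat > h.py <<'E'
import numpy as np, cv2
from station import *
import station
def px2w(cam,uv,z):
    c=get_calibration(cam);K=np.array(c["mtx"]);V=np.array(c["view"])
    d=np.linalg.inv(K)@np.array([uv[0],uv[1],1.]);d=np.array([d[0],-d[1],-d[2]])
    R=V[:3,:3];o=-R.T@V[:3,3];w=R.T@d
    return o+w*(z-o[2])/w[2]
def save(cam,name):
    im=snapshot(cam);cv2.imwrite(f"pics/{name}.png",im[:,:,::-1]);return im
E
python3 - <<'E'
from h import *
for c in("top","scene"):
    save(c,c+"0")
    print(c,{k:np.round(v,3).tolist() if not isinstance(v,str) else v for k,v in get_calibration(c).items()})
    for t in("brass_a","blue_cap","gate","slot","tray"):
        for r in tip_of(t,c): print(t,np.round(r["position"],1),round(r["score"],2),np.round(px2w(c,r["position"],{"slot":.006,"tray":0}.get(t,.085)),4))
s=observe();print(s["tool_pos"],s["orientation"],s["opening"],s["clock"],tcp_to_grasp)
E
```

```text
top {'mtx': [[493.618, 0.0, 317.712], [0.0, 493.618, 242.884], [0.0, 0.0, 1.0]], 'view': [[0.009, -1.0, -0.021, -0.048], [0.998, 0.008, 0.057, -0.618], [-0.057, -0.021, 0.998, -1.019], [0.0, 0.0, 0.0, 1.0]]}
brass_a [308.4 241.4] 0.76 [ 0.6177 -0.0254  0.085 ]
brass_a [345.1 214.7] 0.76 [ 0.6709 -0.097   0.085 ]
blue_cap [375.3 261.1] 0.79 [ 0.5802 -0.1564  0.085 ]
gate [266.9 289.5] 0.65 [0.5229 0.0548 0.085 ]
gate [249.6 296.2] 0.19 [0.5095 0.0885 0.085 ]
slot [250.8 294.7] 0.85 [0.5086 0.0985 0.006 ]
tray [319.9 265.1] 0.91 [ 0.5725 -0.047   0.    ]
scene {'mtx': [[459.314, 0.0, 317.13], [0.0, 459.314, 241.93], [0.0, 0.0, 1.0]], 'view': [[-0.769, 0.639, 0.003, 0.504], [-0.521, -0.63, 0.576, 0.231], [0.37, 0.442, 0.817, -0.987], [0.0, 0.0, 0.0, 1.0]]}
brass_a [268.7 246.4] 0.91 [ 0.6715 -0.099   0.085 ]
brass_a [344.7 218. ] 0.81 [ 0.5433 -0.0657  0.085 ]
brass_a [324.3 258.2] 0.61 [ 0.6191 -0.0273  0.085 ]
blue_cap [297.5 193.6] 0.81 [ 0.5699 -0.1555  0.085 ]
gate [340.3 266.8] 0.6 [ 6.105e-01 -2.000e-04  8.500e-02]
gate [409.7 261.3] 0.59 [0.5228 0.0596 0.085 ]
slot [426.8 295.3] 0.98 [0.5021 0.0967 0.006 ]
tray [338.9 263. ] 0.71 [ 0.5691 -0.0451 -0.    ]
[0.16895678 0.60172428 0.23132051] [[-9.62755571e-01  2.70373278e-01  3.26537020e-06]
 [ 2.70373278e-01  9.62755570e-01  4.97602160e-05]
 [ 1.03100794e-05  4.87897940e-05 -9.99999999e-01]] 0.085525742100161 0.6 0.0187
```

```bash
python3 -c "
import cv2
a=cv2.imread('pics/top0.png');cv2.imwrite('pics/top0c.png',cv2.resize(a[140:380,180:500],None,fx=2.5,fy=2.5,interpolation=2))"
```

```text
(no output)
```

View pics/top0c.png

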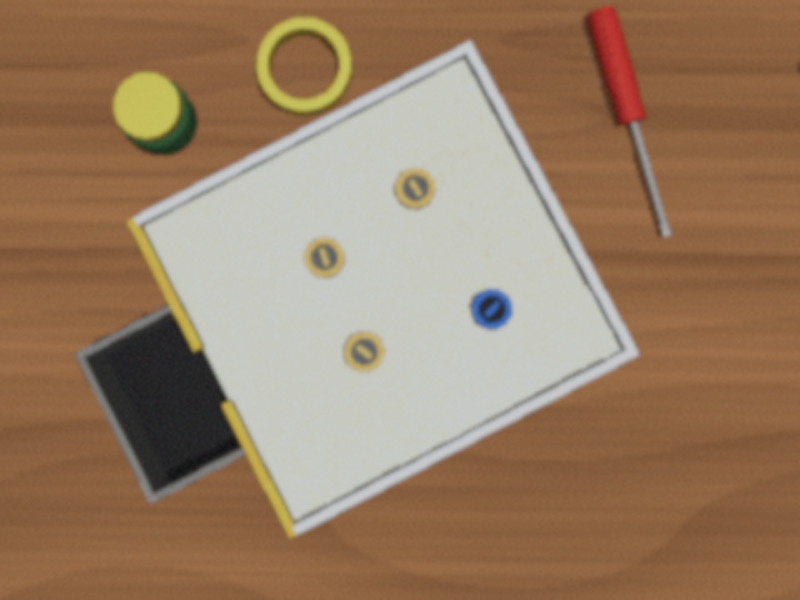

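View pics/scene0.png

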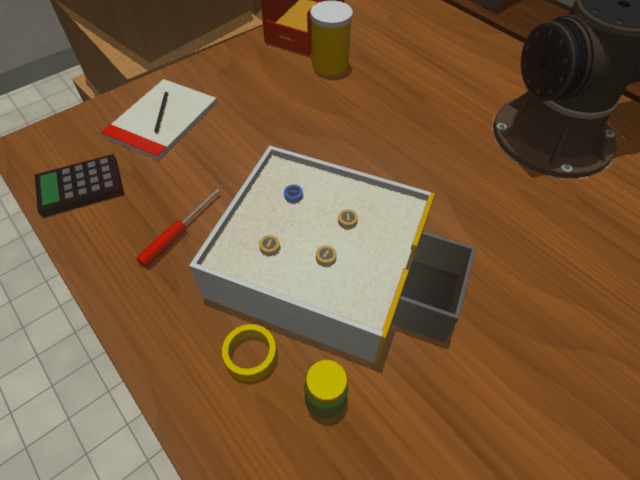

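```bash
cat >> h.py <<'E'
def w2px(cam,P):
    c=get_calibration(cam);K=np.array(c["mtx"]);V=np.array(c["view"])
    p=V[:3,:3]@np.array(P)+V[:3,3];q=K@np.array([p[0],-p[1],-p[2]]);return q[:2]/q[2]
def caps(cam,im):
    hsv=cv2.cvtColor(im,cv2.COLOR_RGB2HSV);out={}
    for n in("brass_a","blue_cap"):
        out[n]=[]
        for r in regions_of(n,cam):
            if r["score"]<.3: continue
            b=r["box"];m=r["region"];ys,xs=np.nonzero(m)
            (cx,cy),_=cv2.minEnclosingCircle(np.c_[xs,ys].astype(np.float32)) if len(xs) else ((0,0),0)
            out[n].append((round(r["score"],2),int(m.sum()),np.round([(b[0]+b[2])/2,(b[1]+b[3])/2,xs.mean(),ys.mean()],1),px2w(cam,(xs.mean(),ys.mean()),.092)[:2].round(4)))
    return out
E
python3 - <<'E'
from h import *
from scipy.optimize import least_squares
cr=[((135,222),(118,138)),((293,533),(118,-138)),((470,43),(-185,138)),((636,353),(-185,-138))]
sgn=1
W=[px2w("top",(u/2.5+180-.3,v/2.5+140-.3),.099)[:2] for (u,v),_ in cr]
for w in W: print(w.round(4))
# world: which tray y sign? left handed check by fit both
for s in(1,-1):
    f=lambda p:np.ravel([np.array([p[0],p[1]])+np.array([[np.cos(p[2]),-np.sin(p[2])],[np.sin(p[2]),np.cos(p[2])]])@(np.array(t)*[1,s]/1000)-w for (_,t),w in zip(cr,W)])
    for th in(0,2,4):
        r=least_squares(f,[.57,-.05,th]);print(s,r.x,np.degrees(r.x[2]),r.fun.round(4))
for c in("top","scene"):
    im=snapshot(c)
    for k,v in caps(c,im).items():
        for x in v: print(c,k,*x)
    print(w2px(c,(.57,-.05,.085)))
E
```

```text
[0.6408 0.1196]
[ 0.4034 -0.0062]
[ 0.7827 -0.1398]
[ 0.543  -0.2675]
1 [ 0.57550181 -0.04459711  2.10194201] 120.43240571955307 [-0.244  -0.1323  0.2314  0.1332 -0.2325 -0.1342  0.2452  0.1333]
1 [ 0.5755017  -0.04459717  2.10194587] 120.43262687267502 [-0.244  -0.1323  0.2314  0.1332 -0.2325 -0.1342  0.2452  0.1333]
1 [ 0.57544765 -0.04462899  2.10381788] 120.53988564859246 [-0.2442 -0.1327  0.231   0.1333 -0.2321 -0.1343  0.2453  0.1337]
-1 [ 0.57663428 -0.04396103  2.06316696] 118.21075896764518 [ 0.0017  0.0057 -0.0041  0.0009  0.003  -0.002  -0.0006 -0.0047]
-1 [ 0.57663429 -0.04396103  2.06316695] 118.2107585239972 [ 0.0017  0.0057 -0.0041  0.0009  0.003  -0.002  -0.0006 -0.0047]
-1 [ 0.57663428 -0.04396103  2.06316702] 118.21076280743135 [ 0.0017  0.0057 -0.0041  0.0009  0.003  -0.002  -0.0006 -0.0047]
top brass_a 0.72 175 [325.6 280.6 325.1 279.8] [ 0.5429 -0.0587]
top brass_a 0.72 215 [307.2 242.6 308.6 242.3] [ 0.6155 -0.0261]
top brass_a 0.55 213 [347.4 216.2 345.5 214.7] [ 0.67   -0.0976]
top blue_cap 0.65 220 [376.9 262.9 376.1 262.7] [ 0.577  -0.1573]
[320.7423877  265.84891375]
scene brass_a 0.91 347 [269.1 244.8 269.7 244.8] [ 0.671  -0.0962]
scene brass_a 0.79 341 [348.8 216.8 347.5 218.1] [ 0.544  -0.0587]
scene brass_a 0.54 366 [326.5 255.  325.9 255. ] [ 0.6165 -0.0268]
scene blue_cap 0.66 292 [294.6 194.8 293.3 192.8] [ 0.5779 -0.1564]
[338.71374297 232.43786269]
```

```bash
cat >> h.py <<'E'
def t2w(p,xyz):
    c,s=np.cos(p[2]),np.sin(p[2]);x,y,z=np.array(xyz)/1000.
    return np.array([p[0]+c*x-s*y,p[1]+s*x+c*y,z])
def overlay(cam,im,p,name,crop,f,pts=()):
    L=[[(-177,-130,85),(-177,130,85),(110,130,85),(110,-130,85)],[(-185,-138,99),(-185,138,99),(118,138,99),(118,-138,99)],[(118,-60,85),(198,-60,85),(198,60,85),(118,60,85)],[(110,-23,99),(118,-23,99),(118,23,99),(110,23,99)]]
    x0,y0,x1,y1=crop
    a=cv2.resize(im[y0:y1,x0:x1,::-1],None,fx=f,fy=f,interpolation=cv2.INTER_CUBIC)
    for l,col in zip(L,[(255,0,0),(0,0,255),(0,255,0),(255,0,255)]):
        q=np.array([((w2px(cam,t2w(p,v))-[x0,y0])+.5)*f for v in l]).round().astype(np.int32)
        cv2.polylines(a,[q],True,col,1)
    cv2.imwrite(f"pics/{name}.png",a)
E
python3 - <<'E'
from h import *
p=[.57663,-.04396,2.06317-np.pi*0]
# y mirrored label only: tray -x->? use same theta
im=cv2.imread("pics/top0.png")[:,:,::-1]
overlay("top",im,p,"ov1",(200,140,450,365),3.2)
im=cv2.imread("pics/scene0.png")[:,:,::-1]
overlay("scene",im,p,"ov2",(180,140,480,365),2.6)
E
```

```text
(no output)
```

View pics/ov1.png

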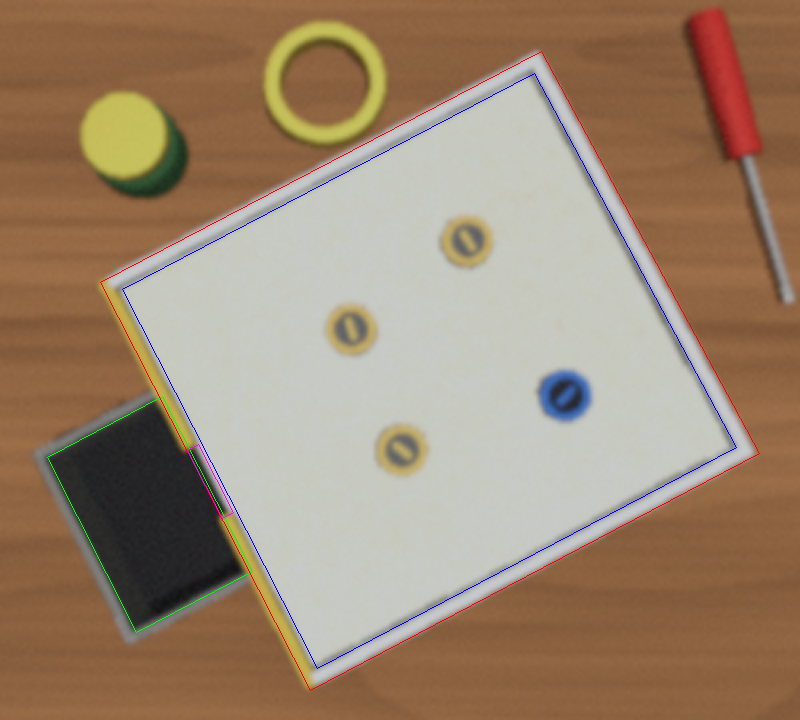

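View pics/ov2.png

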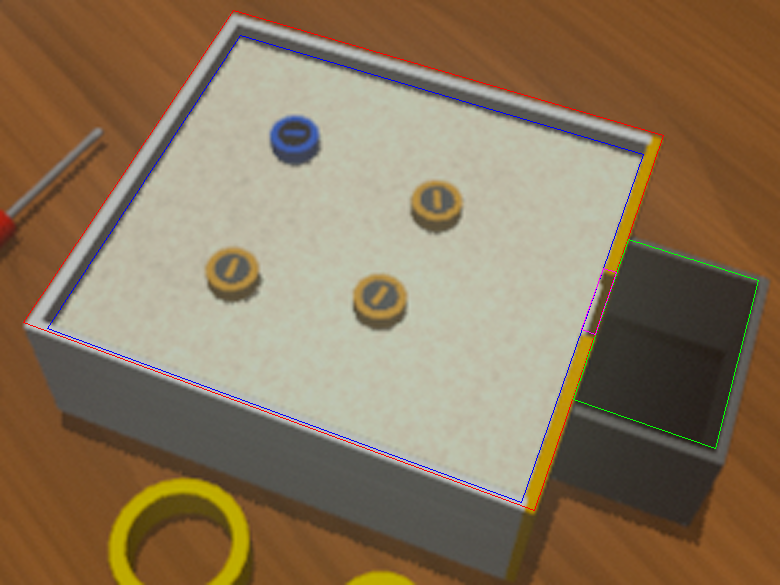

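```bash
cat >> h.py <<'E'
TP=[.57663,-.04396,2.06317]
def w2t(w):
    c,s=np.cos(TP[2]),np.sin(TP[2]);d=np.array(w[:2])-TP[:2];return np.array([c*d[0]+s*d[1],-s*d[0]+c*d[1]])*1000
E
python3 - <<'E'
from h import *
for n,u,v in (("b1",.5435,-.0587),("b2",.616,-.0265),("b3",.6705,-.0969),("blue",.5775,-.1569)):
    print(n,w2t((u,v)).round(1), (np.degrees(np.arctan2(*( -w2t((u,v))+[112,0])[::-1]))).round(1))
s=observe();print(w2t(s["tool_pos"]),s["clock"])
E
```

```text
b1 [ 2.7 36.2] -18.3
b2 [ -3.2 -42.9] 20.4
b3 [-91.  -57.7] 15.9
blue [-99.9  52.6] -13.9
[761.70061338  53.99491789] 0.9
```

```bash
cat >> h.py <<'E'
from scipy.spatial.transform import Rotation as Ro
def plan(wps,gap=None):
    """wps: list of (tx,ty mm, z m, heading deg in tray) TCP -> print rows"""
    s=observe();R=np.array(s["orientation"]);p=np.array(s["tool_pos"])
    for w in wps:
        P=t2w(TP,(w[0],w[1],0));P[2]=w[2];a=np.radians(w[3])+TP[2]
        x=np.array([np.cos(a),np.sin(a),0]);z=np.array([0,0,-1.]);G=np.c_[x,np.cross(z,x),z]
        print(w,Ro.from_matrix(R.T@G).as_rotvec().round(3).tolist(),((R.T@(P-p))*100).round(2).tolist())
def where():
    s=observe();x=np.array(s["orientation"])[:,0]
    print("t",round(s["clock"],2),"tray",w2t(s["tool_pos"]).round(1),"z",round(s["tool_pos"][2],4),"hd",round(np.degrees(np.arctan2(x[1],x[0])-TP[2]),1),"open",round(s["opening"],4),"F",np.round(s["ft_force"],1),"q",np.round(s["q"],0))
E
python3 - <<'E'
from h import *
where()
plan([(-33.5,48,.2,-18)])
E
```

```text
t 0.9 tray [761.7  54. ] z 0.2313 hd 46.1 open 0.0853 F [0.3 0.3 0.6] q [68. 28. 89. -0. 63. -6.]
(-33.5, 48, 0.2, -18) [0.0, -0.0, 1.119] [-55.57, -56.89, 3.13]
```

>>> play_rows:
  steps:
    - [0,0,0.15,-5.5,-5.7,0.3,-0.58]
    - [0,0,0.3,-11,-11.4,0.6,-0.58]
    - [0,0,0.42,-16,-16.4,1,-0.58]
    - [0,0,0.55,-21,-21.5,1.3,-0.58]
    - [0,0,0.7,-26,-26.6,1.6,-0.58]
    - [0,0,0.85,-32,-32.7,2,-0.58]
    - [0,0,1.0,-38,-38.8,2.4,-0.58]
    - [0,0,1.119,-44,-45,2.8,-0.58]
    - [0,0,1.119,-50,-51,3.1,-0.58]
    - [0,0,1.119,-55.6,-56.9,3.1,-0.58]

```text
clock: 1.9
tool_pos: [0.4094, 0.1616, 0.2103]
orientation: [[-0.177, 0.984, 0.001], [0.984, 0.177, 0.0], [0.0, 0.001, -1.0]]
ft_force: [1.5, 0.7, -0.5]
opening: 0.0182
```

>>> play_rows:
  steps:
    - [0,0,0,0,0,0,-0.58]
    - [0,0,0,0,0,0,-0.58]

```text
clock: 2.1
tool_pos: [0.409, 0.1626, 0.2101]
orientation: [[-0.174, 0.985, -0.0], [0.985, 0.174, 0.0], [0.0, -0.0, -1.0]]
ft_force: [-0.6, -0.2, 0.8]
opening: 0.0177
```

```bash
python3 - <<'E'
from h import *
where()
plan([(-33.5,48,.2,-18),(-33.5,48,.12,-18)])
E
```

```text
t 2.1 tray [261.2  50. ] z 0.2101 hd -18.2 open 0.0177 F [-0.6 -0.2  0.8] q [ 13.  15. 116.   0.  50.   3.]
(-33.5, 48, 0.2, -18) [-0.0, -0.0, -0.003] [-27.94, 9.4, 1.0]
(-33.5, 48, 0.12, -18) [-0.0, -0.0, -0.003] [-27.94, 9.4, 9.0]
```

>>> play_rows:
  steps:
    - [0,0,0,-4,1.4,0.2,-0.58]
    - [0,0,0,-8,2.7,0.5,-0.58]
    - [0,0,0,-12,4,0.7,-0.58]
    - [0,0,0,-16,5.4,1,-0.58]
    - [0,0,0,-20,6.7,1,-0.58]
    - [0,0,0,-24,8,1,-0.58]
    - [0,0,0,-27.9,9.4,1,-0.58]
    - [0,0,0,-27.9,9.4,4,-0.58]
    - [0,0,0,-27.9,9.4,8,-0.58]
    - [0,0,0,-27.9,9.4,8,-0.58]

```text
clock: 3.1
tool_pos: [0.5487, -0.0923, 0.1263]
orientation: [[-0.179, 0.984, -0.007], [0.984, 0.179, 0.002], [0.004, -0.007, -1.0]]
ft_force: [0.0, -0.4, 0.6]
opening: 0.0179
```

```bash
python3 - <<'E'
from h import *
where()
plan([(-33.5,48,.0885,-18)])
im=save("scene","s1");im2=save("top","t1")
cv2.imwrite("pics/s1c.png",cv2.resize(im[130:370,170:490,::-1],None,fx=2.5,fy=2.5,interpolation=2))
for k,v in caps("scene",im).items():
    for x in v: print(k,*x, w2t(x[3]).round(1))
E
```

```text
t 3.1 tray [-29.4  47.4] z 0.1263 hd -17.9 open 0.0179 F [ 0.  -0.4  0.6] q [-16.  30. 105.   0.  45. -27.]
(-33.5, 48, 0.0885, -18) [-0.007, -0.004, 0.002] [-0.42, 0.1, 3.78]
brass_a 0.93 366 [325.5 255.  325.6 255.5] [ 0.6175 -0.0264] [ -3.8 -44.3]
brass_a 0.87 360 [269.5 245.6 269.5 244.6] [ 0.671  -0.0966] [-91.  -58.3]
brass_a 0.76 321 [346.7 220.7 347.9 218.3] [ 0.5437 -0.0581] [ 3.1 35.7]
brass_a 0.38 36420 [332.8 256.2 334.4 259.1] [ 0.6114 -0.013 ] [ 10.8 -45.3]
blue_cap 0.79 290 [293.4 194.9 293.4 192.8] [ 0.5778 -0.1562] [-99.5  52. ]
```

View pics/s1c.png

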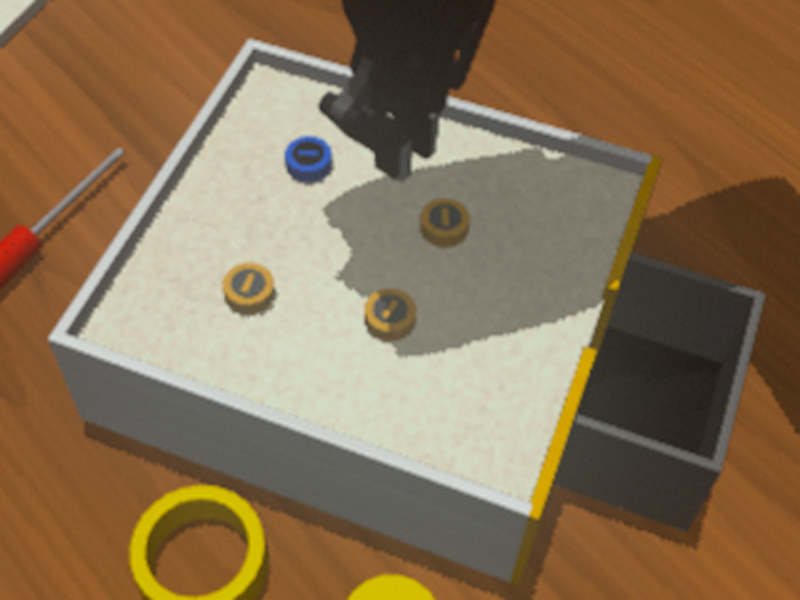

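>>> play_rows:
  steps:
    - [0,0,0,0,0,1.5,-0.58]
    - [0,0,0,0,0,2.5,-0.58]
    - [0,0,0,0,0,2.5,-0.58]
    - [0,0,0,0,0,2.5,-0.58]

```text
clock: 3.7
tool_pos: [0.5509, -0.0944, 0.1057]
orientation: [[-0.177, 0.984, 0.001], [0.984, 0.177, -0.0], [-0.0, 0.001, -1.0]]
ft_force: [1.1, 0.2, -0.3]
opening: 0.018
```

```bash
python3 - <<'E'
from h import *
where()
plan([(-33.5,48,.0885,-18)])
E
```

```text
t 3.7 tray [-32.2  46.5] z 0.1057 hd -18.0 open 0.018 F [ 1.1  0.2 -0.3] q [-16.  32. 106.   0.  42. -27.]
(-33.5, 48, 0.0885, -18) [0.001, 0.0, 0.0] [-0.16, -0.1, 1.72]
```

```bash
cat >> h.py <<'E'
def push(path,z=.0885,d=24):
    plan([(c[0]-d*np.cos(np.radians(c[2])),c[1]-d*np.sin(np.radians(c[2])),z,c[2]) for c in path])
E
python3 - <<'E'
from h import *
plan([(-30.7,53.5,.0885,-27.5)])
push([(3-14,36+7,-27.5),(3,36,-27.5),(50,11.5,-27.5)])
E
```

```text
(-30.7, 53.5, 0.0885, -27.5) [0.001, 0.0, 0.166] [-0.07, -0.71, 1.72]
(np.float64(-32.28825999627732), np.float64(54.08196671764081), 0.0885, -27.5) [0.001, 0.0, 0.166] [-0.24, -0.72, 1.72]
(np.float64(-18.288259996277322), np.float64(47.08196671764081), 0.0885, -27.5) [0.001, 0.0, 0.166] [1.31, -0.48, 1.72]
(np.float64(28.711740003722678), np.float64(22.581966717640814), 0.0885, -27.5) [0.001, 0.0, 0.166] [6.54, 0.39, 1.72]
```

>>> play_rows:
  steps:
    - [0,0,0.1,-0.2,-0.7,0.5,-0.58]
    - [0,0,0.166,-0.2,-0.7,1.2,-0.58]
    - [0,0,0.166,-0.2,-0.7,1.72,-0.58]
    - [0,0,0.166,-0.2,-0.7,1.72,-0.58]
    - [0,0,0.166,-0.2,-0.7,1.72,-0.58]

```text
clock: 4.2
tool_pos: [0.5443, -0.0977, 0.0881]
orientation: [[-0.014, 1.0, 0.0], [1.0, 0.014, 0.0], [0.0, 0.0, -1.0]]
ft_force: [-0.5, -0.3, 0.4]
opening: 0.0177
```

```bash
python3 - <<'E'
from h import *
where()
push([(3,36,-27.5),(50,11.5,-27.5)])
im=save("scene","s2")
cv2.imwrite("pics/s2c.png",cv2.resize(im[150:290,230:430,::-1],None,fx=4,fy=4,interpolation=2))
E
```

```text
t 4.2 tray [-32.   53.9] z 0.0881 hd -27.4 open 0.0177 F [-0.5 -0.3  0.4] q [-17.  33. 107.   0.  39. -18.]
(np.float64(-18.288259996277322), np.float64(47.08196671764081), 0.0885, -27.5) [0.0, -0.0, 0.001] [1.54, -0.03, -0.04]
(np.float64(28.711740003722678), np.float64(22.581966717640814), 0.0885, -27.5) [0.0, -0.0, 0.001] [6.84, -0.02, -0.04]
```

View pics/s2c.png

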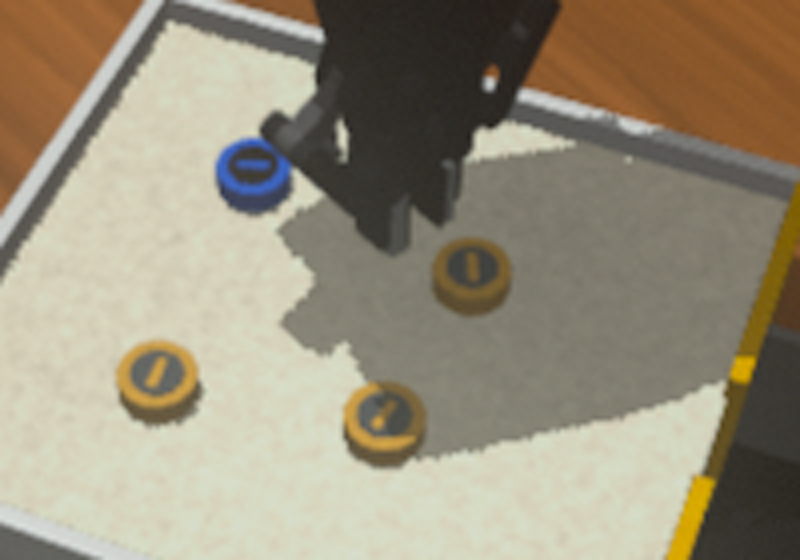

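>>> play_rows:
  steps:
    - [0,0,0,0.5,0,0,-0.58]
    - [0,0,0,1.0,0,0,-0.58]
    - [0,0,0,1.4,0,0,-0.58]
    - [0,0,0,1.9,0,0,-0.58]
    - [0,0,0,2.4,0,0,-0.58]
    - [0,0,0,2.9,0,0,-0.58]
    - [0,0,0,3.4,0,0,-0.58]
    - [0,0,0,4.0,0,0,-0.58]
    - [0,0,0,4.0,0,0,-0.58]

```text
clock: 5.15
tool_pos: [0.5435, -0.0569, 0.0878]
orientation: [[-0.013, 1.0, -0.0], [1.0, 0.013, 0.0], [0.0, -0.0, -1.0]]
ft_force: [0.0, -1.0, -0.3]
opening: 0.0176
```

```bash
cat >> h.py <<'E'
def look(n):
    where()
    im=save("scene",n)
    cv2.imwrite(f"pics/{n}c.png",cv2.resize(im[150:330,240:480,::-1],None,fx=3.3,fy=3.3,interpolation=2))
    for k,v in caps("scene",im).items():
        for x in v:
            if x[1]<2000: print(k,*x[:2], w2t(x[3]).round(1))
E
python3 - <<'E'
from h import *
look("s3")
push([(50,11.5,-27.5),(58,7.5,-23),(66,4.4,-18),(74,2.2,-12),(82,.8,-6),(90,0,0)])
E
```

```text
t 5.15 tray [ 4.2 35.3] z 0.0878 hd -27.5 open 0.0176 F [ 0.  -1.  -0.3] q [-13.  33. 108.   0.  39. -14.]
brass_a 0.69 359 [ -3.8 -43.8]
brass_a 0.58 323 [-90.4 -58.6]
brass_a 0.56 343 [27.  22.1]
blue_cap 0.71 300 [-100.   52.]
(np.float64(28.711740003722678), np.float64(22.581966717640814), 0.0885, -27.5) [-0.0, -0.0, -0.0] [2.83, -0.01, -0.07]
(np.float64(35.90788351714143), np.float64(16.87754708374257), 0.0885, -23) [-0.0, -0.0, -0.079] [3.73, 0.17, -0.07]
(np.float64(43.17464360891631), np.float64(11.816407864998737), 0.0885, -18) [-0.0, -0.0, -0.166] [4.61, 0.28, -0.07]
(np.float64(50.52445758238866), np.float64(7.189880579626224), 0.0885, -12) [-0.0, -0.0, -0.271] [5.48, 0.35, -0.07]
(np.float64(58.13147451116144), np.float64(3.3086831184236836), 0.0885, -6) [-0.0, -0.0, -0.375] [6.33, 0.34, -0.07]
(np.float64(66.0), np.float64(0.0), 0.0885, 0) [-0.0, -0.0, -0.48] [7.18, 0.27, -0.07]
```

View pics/s3c.png

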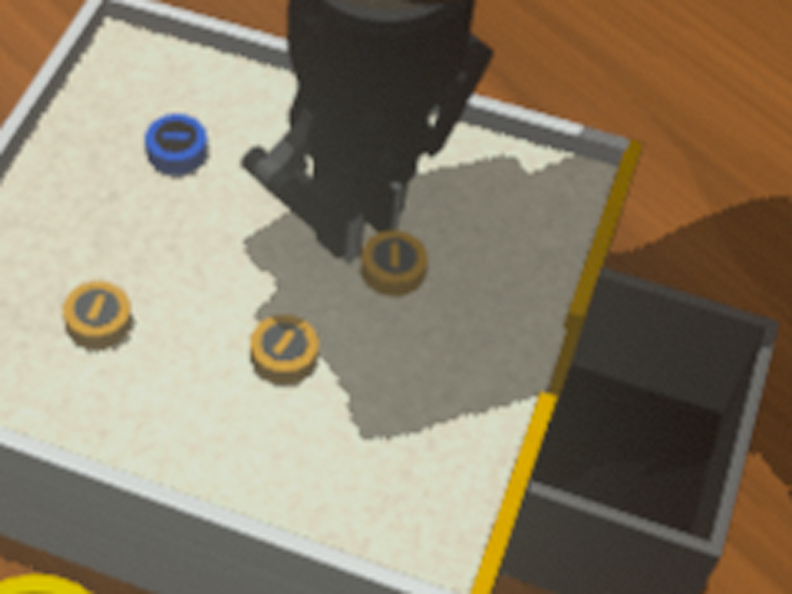

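>>> play_rows:
  steps:
    - [0,0,0,0.7,0,0,-0.58]
    - [0,0,0,1.4,0,0,-0.58]
    - [0,0,0,2.1,0,0,-0.58]
    - [0,0,0,2.8,0,0,-0.58]
    - [0,0,-0.08,3.7,0.17,0,-0.58]
    - [0,0,-0.17,4.6,0.28,0,-0.58]
    - [0,0,-0.27,5.5,0.35,0,-0.58]
    - [0,0,-0.37,6.3,0.34,0,-0.58]
    - [0,0,-0.48,7.1,0.27,0,-0.58]
    - [0,0,-0.48,7.1,0.27,0,-0.58]

```text
clock: 6.3
tool_pos: [0.5453, 0.0145, 0.0878]
orientation: [[-0.475, 0.88, -0.0], [0.88, 0.475, 0.0], [0.0, -0.0, -1.0]]
ft_force: [-0.5, -0.5, -0.4]
opening: 0.018
```

```bash
python3 - <<'E'
from h import *
look("s4")
plan([(96,0,.0885,0)])
E
```

```text
t 6.3 tray [66.3  0. ] z 0.0878 hd 0.1 open 0.018 F [-0.5 -0.5 -0.4] q [ -5.  33. 108.   0.  39. -34.]
brass_a 0.86 363 [92.1 -1.6]
brass_a 0.76 356 [-91.1 -58.7]
brass_a 0.7 1647 [ -41.1 -224.2]
brass_a 0.56 337 [ -4.2 -43.1]
blue_cap 0.57 313 [-100.9   52.6]
(96, 0, 0.0885, 0) [0.0, -0.0, -0.003] [3.07, 0.03, -0.06]
```

View pics/s4c.png

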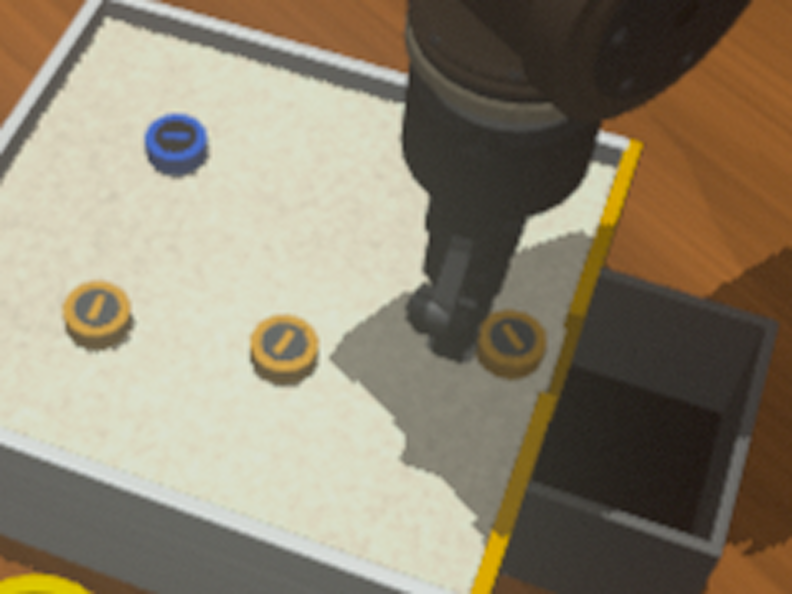

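>>> play_rows:
  steps:
    - [0,0,0,0.5,0,0,-0.58]
    - [0,0,0,1.0,0,0,-0.58]
    - [0,0,0,1.5,0,0,-0.58]
    - [0,0,0,2.0,0,0,-0.58]
    - [0,0,0,2.5,0,0,-0.58]
    - [0,0,0,3.0,0,0,-0.58]
    - [0,0,0,3.0,0,0,-0.58]
    - [0,0,0,3.0,0,0,-0.58]
    - [0,0,0,3.0,0,0,-0.58]

```text
clock: 7.35
tool_pos: [0.5313, 0.0397, 0.0878]
orientation: [[-0.472, 0.881, -0.0], [0.881, 0.472, 0.0], [0.0, 0.0, -1.0]]
ft_force: [0.9, -0.5, -0.3]
opening: 0.018
```

```bash
python3 - <<'E'
from h import *
look("s5")
E
```

```text
t 7.35 tray [95.2  0.4] z 0.0878 hd -0.0 open 0.018 F [ 0.9 -0.5 -0.3] q [ -3.  32. 110.   0.  38. -31.]
brass_a 0.84 345 [150.6 -50.4]
brass_a 0.78 375 [-91.4 -58.4]
brass_a 0.75 361 [ -3.8 -43.2]
blue_cap 0.77 282 [-99.5  51.5]
```

View pics/s5c.png

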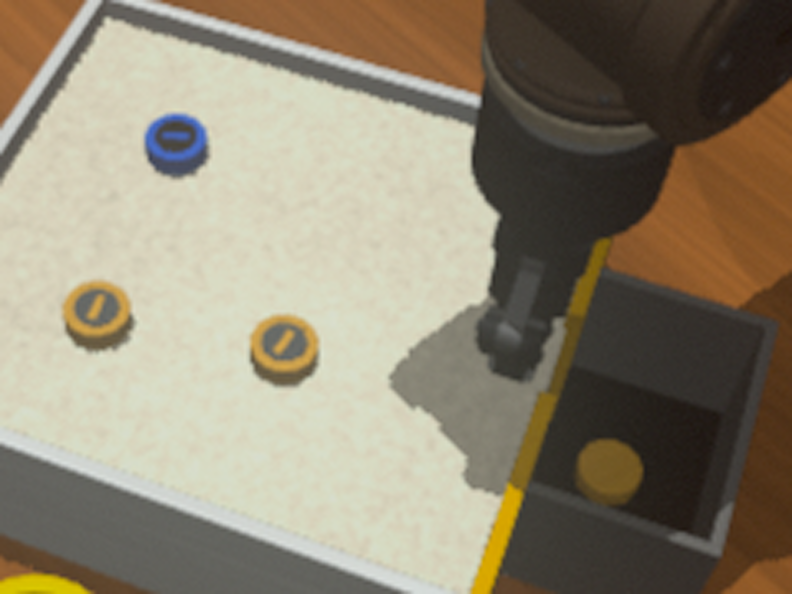

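```bash
python3 - <<'E'
from h import *
plan([(95,0,.14,0),(-37,-62.5,.14,29.8),(-37,-62.5,.0885,29.8)])
E
```

```text
(95, 0, 0.14, 0) [0.0, -0.0, -0.001] [-0.01, 0.04, -5.22]
(-37, -62.5, 0.14, 29.8) [0.0, -0.0, -0.521] [-13.21, 6.3, -5.22]
(-37, -62.5, 0.0885, 29.8) [0.0, -0.0, -0.521] [-13.21, 6.3, -0.07]
```

>>> play_rows:
  steps:
    - [0,0,0,-0.3,0,-1.5,-0.58]
    - [0,0,0,-0.5,0,-3.5,-0.58]
    - [0,0,0,-1,0,-5.2,-0.58]
    - [0,0,-0.1,-4,1.5,-5.2,-0.58]
    - [0,0,-0.22,-7,3,-5.2,-0.58]
    - [0,0,-0.36,-10,4.5,-5.2,-0.58]
    - [0,0,-0.5,-13,6.2,-5.2,-0.58]
    - [0,0,-0.52,-13.2,6.3,-5.2,-0.58]
    - [0,0,-0.52,-13.2,6.3,-5.2,-0.58]
    - [0,0,-0.52,-13.2,6.3,-3.5,-0.58]

```text
clock: 8.5
tool_pos: [0.6493, -0.0465, 0.1243]
orientation: [[-0.847, 0.532, 0.003], [0.532, 0.847, -0.0], [-0.002, 0.001, -1.0]]
ft_force: [-0.1, -0.1, 1.0]
opening: 0.018
```

>>> play_rows:
  steps:
    - [0,0,0,0,0,1.5,-0.58]
    - [0,0,0,0,0,3,-0.58]
    - [0,0,0,0,0,3.5,-0.58]
    - [0,0,0,0,0,3.5,-0.58]
    - [0,0,0,0,0,3.5,-0.58]

```text
clock: 9.0
tool_pos: [0.6493, -0.0467, 0.0881]
orientation: [[-0.848, 0.53, 0.0], [0.53, 0.848, 0.0], [-0.0, 0.0, -1.0]]
ft_force: [0.2, -0.6, 0.7]
opening: 0.0178
```

```bash
python3 - <<'E'
from h import *
look("s6")
plan([(-37,-62.5,.0885,29.8)])
push([(-3.8,-43.4,29.8),(50,-12.5,29.8)],d=25)
E
```

```text
t 9.0 tray [-36.8 -62.8] z 0.0881 hd 29.8 open 0.0178 F [ 0.2 -0.6  0.7] q [-10.  39.  93.   0.  48. -68.]
brass_a 0.71 311 [150.3 -49.9]
brass_a 0.7 331 [ -3.7 -43.9]
brass_a 0.65 386 [-89.9 -58.8]
(-37, -62.5, 0.0885, 29.8) [0.0, 0.001, -0.001] [0.01, -0.03, -0.0]
(np.float64(-25.49413633422321), np.float64(-55.82434902568888), 0.0885, 29.8) [0.0, 0.001, -0.001] [1.34, -0.04, -0.0]
(np.float64(28.30586366577679), np.float64(-24.924349025688883), 0.0885, 29.8) [0.0, 0.001, -0.001] [7.54, -0.05, -0.01]
```

View pics/s6c.png

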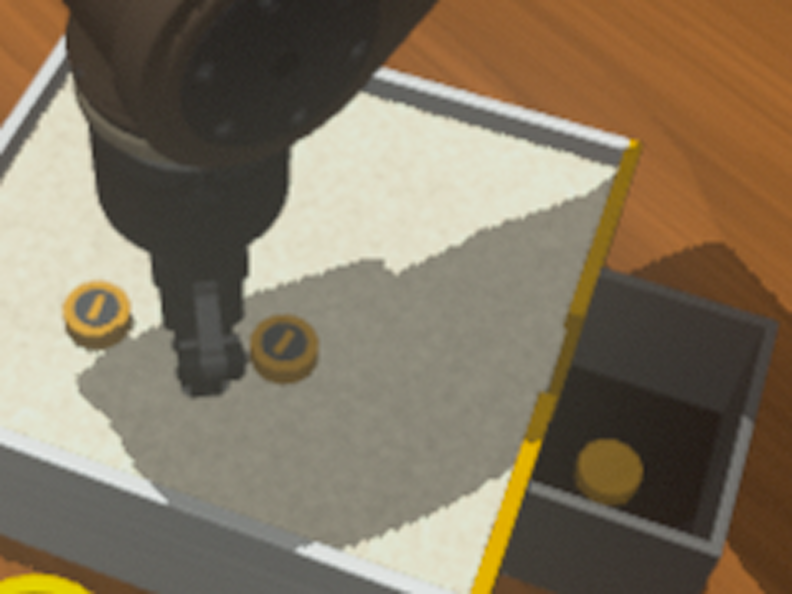

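Fingers sit between the two remaining brass caps, clear of the far one. Push along the line.

>>> play_rows:
  steps:
    - [0,0,0,0.6,0,0,-0.58]
    - [0,0,0,1.1,0,0,-0.58]
    - [0,0,0,1.6,0,0,-0.58]
    - [0,0,0,2.3,0,0,-0.58]
    - [0,0,0,3.0,0,0,-0.58]
    - [0,0,0,3.8,0,0,-0.58]
    - [0,0,0,4.6,0,0,-0.58]
    - [0,0,0,5.4,0,0,-0.58]
    - [0,0,0,6.0,0,0,-0.58]
    - [0,0,0,6.0,0,0,-0.58]

```text
clock: 10.15
tool_pos: [0.5975, -0.0145, 0.0879]
orientation: [[-0.848, 0.53, -0.001], [0.53, 0.848, 0.0], [0.001, -0.0, -1.0]]
ft_force: [0.4, 0.9, -0.8]
opening: 0.0183
```

```bash
python3 - <<'E'
from h import *
look("s7")
push([(50,-12.5,29.8),(58,-8,24),(66,-4.6,18),(74,-2.2,12),(82,-.8,6),(90,0,0),(94,0,0)],d=25)
E
```

```text
t 10.15 tray [ 16.1 -32.4] z 0.0879 hd 29.8 open 0.0183 F [ 0.4  0.9 -0.8] q [ -8.  36. 101.   0.  43. -66.]
brass_a 0.71 361 [149.9 -49.4]
brass_a 0.71 163 [ 44.5 -20.6]
brass_a 0.56 298 [-91.7 -58. ]
blue_cap 0.61 304 [-99.7  52.2]
(np.float64(28.30586366577679), np.float64(-24.924349025688883), 0.0885, 29.8) [0.0, -0.0, -0.001] [1.53, -0.04, -0.07]
(np.float64(35.16136355893498), np.float64(-18.168416076895006), 0.0885, 24) [0.0, -0.0, 0.101] [2.46, -0.28, -0.07]
(np.float64(42.22358709262116), np.float64(-12.325424859373683), 0.0885, 18) [0.0, -0.0, 0.205] [3.36, -0.44, -0.07]
(np.float64(49.54630998165486), np.float64(-7.397792270443984), 0.0885, 12) [0.0, -0.0, 0.31] [4.24, -0.5, -0.07]
(np.float64(57.13695261579316), np.float64(-3.4132115816913364), 0.0885, 6) [0.0, -0.0, 0.415] [5.1, -0.47, -0.07]
(np.float64(65.0), np.float64(0.0), 0.0885, 0) [0.0, -0.0, 0.52] [5.95, -0.38, -0.07]
(np.float64(69.0), np.float64(0.0), 0.0885, 0) [0.0, -0.0, 0.52] [6.3, -0.18, -0.07]
```

View pics/s7c.png

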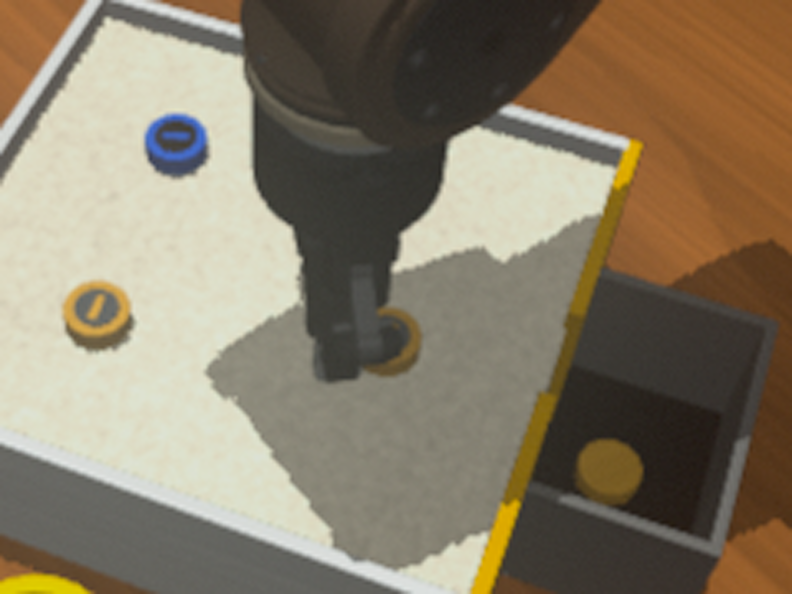

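Cap is cradled (partly hidden at crop (390,342)). Continue along the arc to the gate axis.

>>> play_rows:
  steps:
    - [0,0,0,0.8,0,0,-0.58]
    - [0,0,0,1.5,0,0,-0.58]
    - [0,0,0.1,2.4,-0.28,0,-0.58]
    - [0,0,0.2,3.3,-0.44,0,-0.58]
    - [0,0,0.31,4.2,-0.5,0,-0.58]
    - [0,0,0.41,5.1,-0.47,0,-0.58]
    - [0,0,0.52,5.9,-0.38,0,-0.58]
    - [0,0,0.52,5.9,-0.38,0,-0.58]

```text
clock: 11.1
tool_pos: [0.5451, 0.0137, 0.0878]
orientation: [[-0.472, 0.882, -0.001], [0.882, 0.472, 0.0], [0.001, -0.001, -1.0]]
ft_force: [-0.1, -0.4, -0.8]
opening: 0.0181
```

```bash
python3 - <<'E'
from h import *
look("s8")
plan([(96,0,.0885,0)])
E
```

```text
t 11.1 tray [65.7  0.5] z 0.0878 hd -0.1 open 0.0181 F [-0.1 -0.4 -0.8] q [ -6.  33. 108.   0.  39. -34.]
brass_a 0.57 359 [90.9 -0.5]
brass_a 0.57 338 [-90.9 -58.9]
brass_a 0.54 305 [150.2 -49.5]
blue_cap 0.63 269 [-100.4   52.1]
(96, 0, 0.0885, 0) [0.0, 0.0, 0.003] [3.15, -0.02, -0.06]
```

View pics/s8c.png

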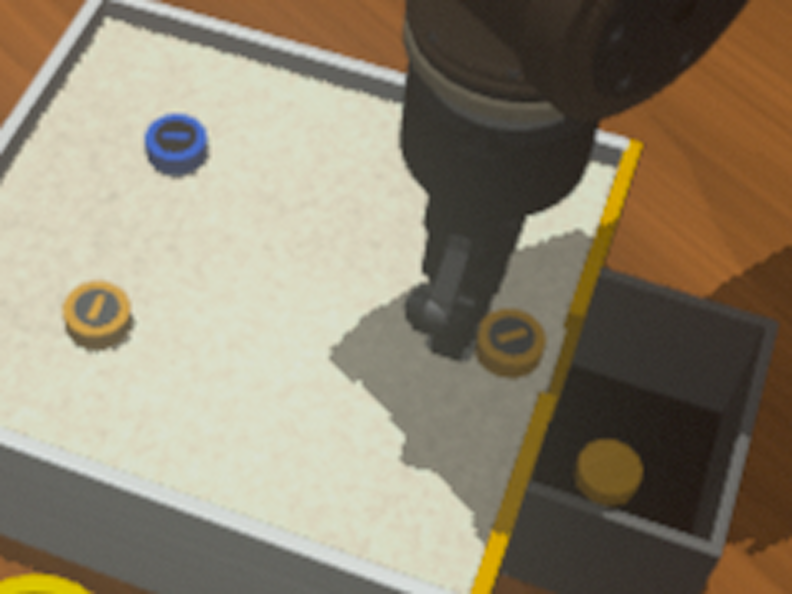

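>>> play_rows:
  steps:
    - [0,0,0,0.5,0,0,-0.58]
    - [0,0,0,1.0,0,0,-0.58]
    - [0,0,0,1.5,0,0,-0.58]
    - [0,0,0,2.0,0,0,-0.58]
    - [0,0,0,2.5,0,0,-0.58]
    - [0,0,0,3.0,0,0,-0.58]
    - [0,0,0,3.0,0,0,-0.58]
    - [0,0,0,3.0,0,0,-0.58]
    - [0,0,0,3.0,0,0,-0.58]

```text
clock: 12.15
tool_pos: [0.5321, 0.0395, 0.0878]
orientation: [[-0.472, 0.881, -0.0], [0.881, 0.472, 0.0], [0.0, 0.0, -1.0]]
ft_force: [0.6, 0.4, 0.5]
opening: 0.018
```

```bash
python3 - <<'E'
from h import *
look("s9")
h=np.degrees(np.arctan2(58.6,72+91));d=np.array([np.cos(np.radians(h)),np.sin(np.radians(h))]);t=np.array([-91,-58.6])-38*d
print(h)
plan([(95,0,.14,0),(*t.round(1),.14,h),(*t.round(1),.0885,h)])
E
```

```text
t 12.15 tray [94.6 -0.2] z 0.0878 hd -0.0 open 0.018 F [0.6 0.4 0.5] q [ -3.  32. 110.   0.  38. -31.]
brass_a 0.84 275 [131.7 -44.9]
brass_a 0.81 259 [152.2 -50.6]
brass_a 0.73 332 [-90.6 -59. ]
blue_cap 0.8 293 [-99.7  51.7]
19.773978137982898
(95, 0, 0.14, 0) [-0.0, -0.0, -0.001] [0.05, -0.02, -5.22]
(np.float64(-126.8), np.float64(-71.5), 0.14, np.float64(19.773978137982898)) [0.0, -0.0, -0.346] [-22.13, 7.15, -5.22]
(np.float64(-126.8), np.float64(-71.5), 0.0885, np.float64(19.773978137982898)) [0.0, -0.0, -0.346] [-22.13, 7.15, -0.07]
```

View pics/s9c.png

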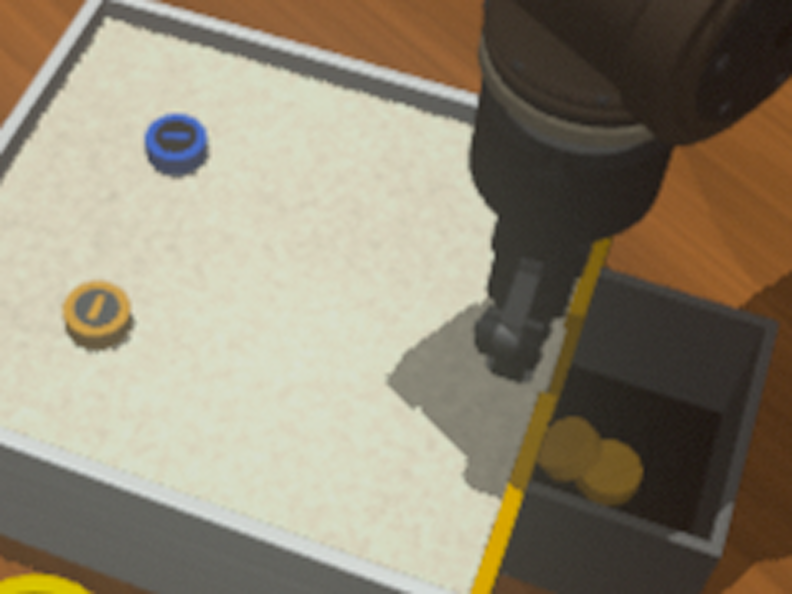

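>>> play_rows:
  steps:
    - [0,0,0,-0.3,0,-1.5,-0.58]
    - [0,0,0,-0.5,0,-3.5,-0.58]
    - [0,0,-0.05,-3,1,-5.2,-0.58]
    - [0,0,-0.12,-7,2.2,-5.2,-0.58]
    - [0,0,-0.2,-11,3.5,-5.2,-0.58]
    - [0,0,-0.28,-15,4.9,-5.2,-0.58]
    - [0,0,-0.34,-19,6.2,-5.2,-0.58]
    - [0,0,-0.346,-22.1,7.15,-5.2,-0.58]
    - [0,0,-0.346,-22.1,7.15,-5.2,-0.58]
    - [0,0,-0.346,-22.1,7.15,-5.2,-0.58]

```text
clock: 13.3
tool_pos: [0.6992, -0.1219, 0.139]
orientation: [[-0.743, 0.67, -0.001], [0.67, 0.743, 0.001], [0.001, -0.0, -1.0]]
ft_force: [0.3, 0.2, -0.4]
opening: 0.0177
```

>>> play_rows:
  steps:
    - [0,0,0,0,0,1.5,-0.58]
    - [0,0,0,0,0,3,-0.58]
    - [0,0,0,0,0,4.5,-0.58]
    - [0,0,0,0,0,5.2,-0.58]
    - [0,0,0,0,0,5.2,-0.58]
    - [0,0,0,0,0,5.2,-0.58]

```text
clock: 13.9
tool_pos: [0.6994, -0.1213, 0.0874]
orientation: [[-0.743, 0.669, -0.0], [0.669, 0.743, 0.0], [0.0, -0.0, -1.0]]
ft_force: [0.6, 0.3, -0.8]
opening: 0.0175
```

```bash
python3 - <<'E'
from h import *
look("s10")
push([(-91,-58.6,19.8),(50,-8,19.8)],d=25)
E
```

```text
t 13.9 tray [-126.2  -71.7] z 0.0874 hd 19.8 open 0.0175 F [ 0.6  0.3 -0.8] q [-15.  43.  83.   0.  53. -63.]
brass_a 0.76 291 [132.1 -44.3]
brass_a 0.57 332 [-90.7 -58.3]
brass_a 0.55 287 [152.2 -51.7]
blue_cap 0.75 311 [-99.   51.6]
blue_cap 0.41 341 [-91.2 -58.3]
(np.float64(-114.52201922385564), np.float64(-67.06844800613229), 0.0885, 19.8) [0.0, 0.0, 0.0] [1.27, -0.03, -0.06]
(np.float64(26.477980776144364), np.float64(-16.468448006132284), 0.0885, 19.8) [0.0, 0.0, 0.0] [16.25, -0.01, -0.06]
```

View pics/s10.png

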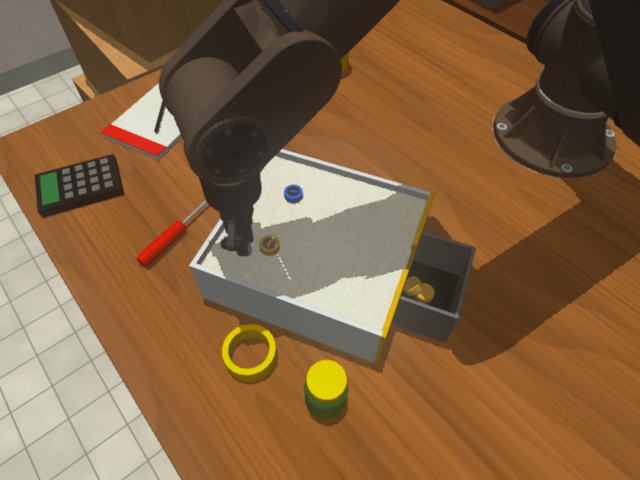

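>>> play_rows:
  steps:
    - [0,0,0,0.6,0,0,-0.58]
    - [0,0,0,1.1,0,0,-0.58]
    - [0,0,0,1.6,0,0,-0.58]
    - [0,0,0,2.3,0,0,-0.58]
    - [0,0,0,3.0,0,0,-0.58]
    - [0,0,0,3.8,0,0,-0.58]
    - [0,0,0,4.6,0,0,-0.58]
    - [0,0,0,5.4,0,0,-0.58]
    - [0,0,0,6.2,0,0,-0.58]
    - [0,0,0,7.0,0,0,-0.58]

```text
clock: 15.05
tool_pos: [0.6469, -0.0742, 0.0879]
orientation: [[-0.743, 0.669, 0.0], [0.669, 0.743, 0.0], [-0.0, 0.0, -1.0]]
ft_force: [-0.3, -1.0, 0.2]
opening: 0.0179
```

>>> play_rows:
  steps:
    - [0,0,0,0.8,0,0,-0.58]
    - [0,0,0,1.6,0,0,-0.58]
    - [0,0,0,2.4,0,0,-0.58]
    - [0,0,0,3.2,0,0,-0.58]
    - [0,0,0,4.0,0,0,-0.58]
    - [0,0,0,4.8,0,0,-0.58]
    - [0,0,0,5.6,0,0,-0.58]
    - [0,0,0,6.4,0,0,-0.58]
    - [0,0,0,7.0,0,0,-0.58]
    - [0,0,0,7.0,0,0,-0.58]

```text
clock: 16.05
tool_pos: [0.5948, -0.0272, 0.0879]
orientation: [[-0.744, 0.669, -0.0], [0.669, 0.744, 0.0], [0.001, -0.0, -1.0]]
ft_force: [0.3, -0.3, 0.2]
opening: 0.0179
```

```bash
python3 - <<'E'
from h import *
look("s11")
push([(50,-8,19.8),(58,-5.2,18),(66,-3,14),(74,-1.4,9),(82,-.4,4),(90,0,0)],d=25)
E
```

```text
t 16.05 tray [  6.1 -23.9] z 0.0879 hd 19.8 open 0.0179 F [ 0.3 -0.3  0.2] q [ -9.  36. 101.   0.  43. -57.]
brass_a 0.84 304 [ 33.1 -16.7]
brass_a 0.72 271 [132.1 -44.9]
brass_a 0.68 261 [152.5 -50.3]
blue_cap 0.62 329 [-99.7  51.9]
(np.float64(26.477980776144364), np.float64(-16.468448006132284), 0.0885, 19.8) [0.0, 0.0, 0.0] [2.27, -0.01, -0.06]
(np.float64(34.22358709262116), np.float64(-12.925424859373685), 0.0885, 18) [0.0, 0.0, 0.031] [3.12, -0.08, -0.06]
(np.float64(41.74260684310009), np.float64(-9.048047389991694), 0.0885, 14) [0.0, 0.0, 0.101] [3.96, -0.19, -0.06]
(np.float64(49.307791485121555), np.float64(-5.310861626005772), 0.0885, 9) [0.0, 0.0, 0.189] [4.79, -0.29, -0.06]
(np.float64(57.060898743504396), np.float64(-2.1439118436031324), 0.0885, 4) [0.0, 0.0, 0.276] [5.63, -0.33, -0.06]
(np.float64(65.0), np.float64(0.0), 0.0885, 0) [0.0, 0.0, 0.346] [6.45, -0.26, -0.06]
```

View pics/s11c.png

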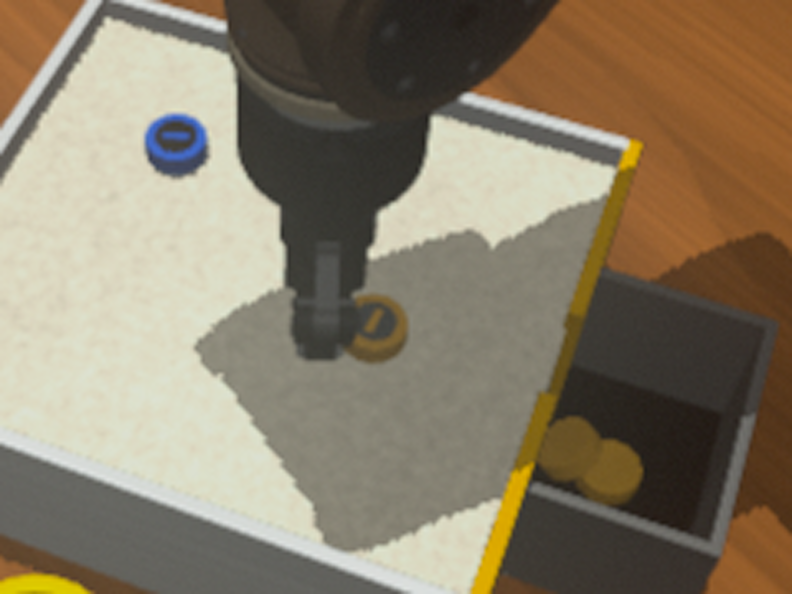

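>>> play_rows:
  steps:
    - [0,0,0,0.8,0,0,-0.58]
    - [0,0,0,1.6,0,0,-0.58]
    - [0,0,0,2.3,0,0,-0.58]
    - [0,0,0.03,3.1,-0.08,0,-0.58]
    - [0,0,0.1,4.0,-0.19,0,-0.58]
    - [0,0,0.19,4.8,-0.29,0,-0.58]
    - [0,0,0.28,5.6,-0.33,0,-0.58]
    - [0,0,0.346,6.4,-0.26,0,-0.58]
    - [0,0,0.346,6.4,-0.26,0,-0.58]

```text
clock: 17.1
tool_pos: [0.5451, 0.0139, 0.0879]
orientation: [[-0.472, 0.881, -0.001], [0.881, 0.472, 0.0], [0.001, -0.001, -1.0]]
ft_force: [0.1, -0.1, 0.5]
opening: 0.018
```

```bash
python3 - <<'E'
from h import *
look("s12")
plan([(96,0,.0885,0)])
E
```

```text
t 17.1 tray [65.9  0.4] z 0.0879 hd -0.0 open 0.018 F [ 0.1 -0.1  0.5] q [ -5.  33. 108.   0.  39. -34.]
brass_a 0.79 254 [152.6 -50.8]
brass_a 0.63 369 [91.6 -1. ]
brass_a 0.53 285 [131.8 -45.5]
blue_cap 0.5 290 [-99.7  51.8]
(96, 0, 0.0885, 0) [0.0, 0.0, 0.002] [3.14, -0.01, -0.06]
```

View pics/s12c.png

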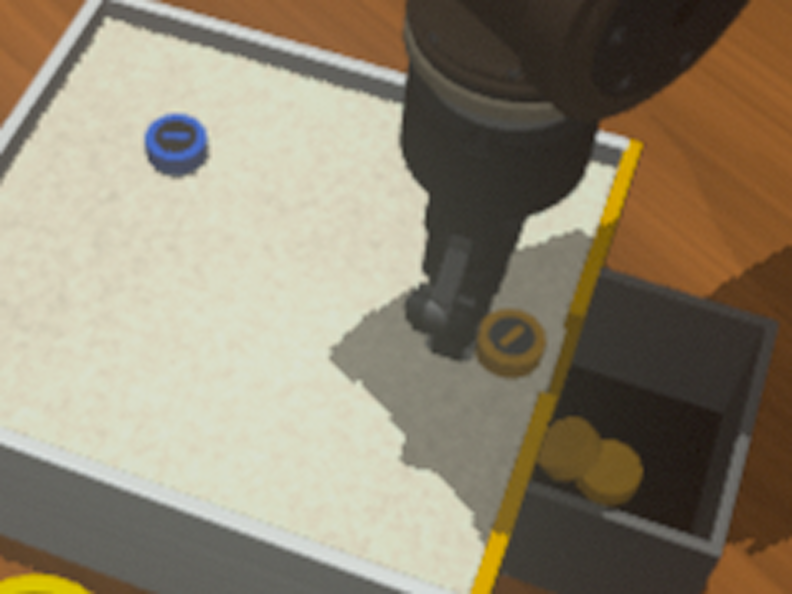

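>>> play_rows:
  steps:
    - [0,0,0,0.5,0,0,-0.58]
    - [0,0,0,1.0,0,0,-0.58]
    - [0,0,0,1.5,0,0,-0.58]
    - [0,0,0,2.0,0,0,-0.58]
    - [0,0,0,2.5,0,0,-0.58]
    - [0,0,0,3.0,0,0,-0.58]
    - [0,0,0,3.0,0,0,-0.58]
    - [0,0,0,3.0,0,0,-0.58]
    - [0,0,0,3.0,0,0,-0.58]

```text
clock: 18.15
tool_pos: [0.5319, 0.0394, 0.0878]
orientation: [[-0.472, 0.881, -0.0], [0.881, 0.472, 0.0], [0.0, -0.0, -1.0]]
ft_force: [0.3, -0.1, -0.7]
opening: 0.0179
```

>>> play_rows:
  steps:
    - [0,0,0,-0.5,0,-1,-0.58]
    - [0,0,0,-1,0,-3,-0.58]
    - [0,0,0,-2,0,-6,-0.58]
    - [0,0,0,-3,0,-9,-0.58]
    - [0,0,0,-3,0,-11,-0.58]
    - [0,0,0,-3,0,-11,-0.58]
    - [0,0,0,-3,0,-11,-0.58]
    - [0,0,0,-3,0,-11,-0.58]
    - [0,0,0,-3,0,-11,-0.58]

```text
clock: 19.05
tool_pos: [0.5457, 0.0131, 0.197]
orientation: [[-0.472, 0.881, -0.002], [0.881, 0.472, 0.0], [0.001, -0.001, -1.0]]
ft_force: [0.4, 0.4, -0.4]
opening: 0.018
```

```bash
python3 - <<'E'
from h import *
look("s13")
E
```

```text
t 19.05 tray [64.9  0.3] z 0.197 hd -0.0 open 0.018 F [ 0.4  0.4 -0.4] q [ -6.  24. 103.   0.  53. -34.]
brass_a 0.83 313 [130.8 -37.4]
brass_a 0.68 277 [152.9 -50.2]
brass_a 0.48 103 [133.9 -54.7]
blue_cap 0.58 287 [-99.9  51.8]
```

View pics/s13.png

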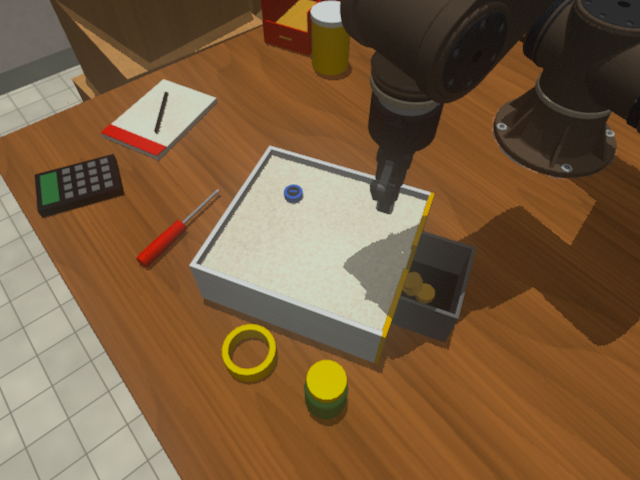

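View pics/s13c.png

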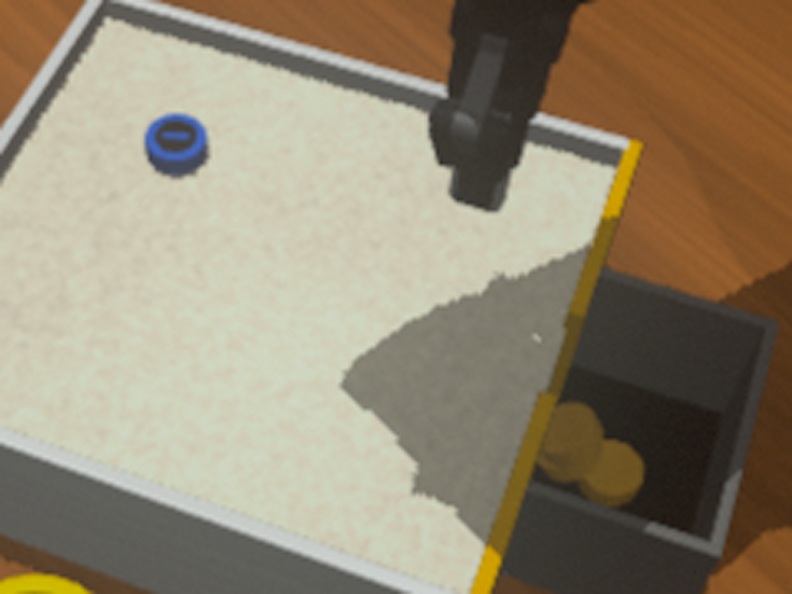

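```bash
python3 -c "
from station import finish_job
print(finish_job())"
```

```text
the job is handed in; nothing more can be done
None
```

I swept all three brass caps through the gate one at a time. Each was pushed along the deck between the slightly open fingertips, and I checked it had dropped before going for the next. None was picked up, and the job took about 19 s.

- **Brass caps:** my last picture, taken just before hand-in, shows all three in the catch slot. They lie in a small heap: the last one rests partly on another, and one is partly hidden.
- **Blue cap:** it measured at tray (-100, 52) mm, the same as at the start to within about 1 mm.
- **Bystanders:** the jar, tape roll and screwdriver look unmoved in that picture. I checked them by eye only, without measuring.
- **Arm:** it was raised clear and touching nothing, and wrist forces stayed around 1 N in every reading.

None of my checks failed or disagreed. The hand-in reported no verdict.

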